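# Seat two glass discs in a kiln setter

### The job

Two loose glass discs, a large and a small one, lie on top of the white ceramic setter plate. With the fingertips, gently push each one across the plate until it drops into the round recess of its own size and lies flat on the bottom; do not pick up or lift either disc. Leave everything else where it stands, including the two little clay posts on the plate.

Things in the scene. Friction and masses are not known exactly. Their poses are not given: they have to be found in the camera images.
- setter: Square white ceramic kiln setter plate fixed on the table, 230 x 230 mm, 20 mm thick, flat top 20 mm above the table; origin at the centre of its underside. Its yaw can be anything. Two round flat-bottomed recesses, each 7 mm deep, are sunk in its top (rims chamfered 1.5 mm, floors lined with grey kiln paper): the large one is centred 60 mm along the plate's +x, the small one 60 mm along its -x
- setter_hole0 (a point): Centre of the mouth of the large recess, level with the plate's top: 66 mm in diameter, 7 mm deep, for the large disc
- setter_hole1 (a point): Centre of the mouth of the small recess, level with the plate's top: 46 mm in diameter, 7 mm deep, for the small disc
- large_disc: Loose blue fused-glass disc, 60 mm in diameter, 9 mm thick, about 65 g, lying flat on the plate's top; origin at the centre of its underside, z up. Seated, its top stands 2 mm above the plate
- small_disc: Loose disc of the same glass, 40 mm in diameter, 9 mm thick, about 30 g, lying flat on the plate's top on the other side of the line through the two recesses; origin at the centre of its underside, z up. Seated, its top stands 2 mm above the plate
- post0: Bystander: loose round clay kiln post, 20 mm in diameter, 30 mm tall, standing on the plate near its +x +y corner (98 mm from the middle along each axis); origin at the centre of its underside
- post1: Bystander: loose round clay kiln post, 20 mm in diameter, 30 mm tall, standing on the plate near its -x -y corner (98 mm from the middle along each axis); origin at the centre of its underside
- bottle_a: Bystander: loose white squeeze bottle, 48 mm in diameter, 135 mm tall, standing on the table to the left of the plate; origin at the centre of its underside
- bottle_b: Bystander: loose white squeeze bottle, 48 mm in diameter, 135 mm tall, standing on the table to the right of the plate; origin at the centre of its underside
- phone: Bystander: phone lying flat on the table right of the plate, 150 x 74 x 9 mm; origin at the centre of its underside
- frit_jar: Bystander: loose green glass jar, 68 mm in diameter, 70 mm tall, beyond the plate; origin at the centre of its underside
- pliers: Bystander: pliers lying on the table left of the plate, about 165 mm long, 14 mm high; origin at the pivot, on the table

How it is judged:
By the outcome, as a careful person would: the job done as asked, in the order asked, and still so for the second after the job is handed in, with the robot touching nothing.
It also fails if it takes over 56 s, if anything falls off the work surface, if the arm or the gripper's body presses on something with over 40 N, if the wrist force passes 120 N, or if a joint passes its speed limit or range.

### The arm

A 6-joint arm with a two-finger parallel gripper is mounted at the origin on the work surface. World frame = base frame: x ahead of the robot, y to its left, z up, the work surface at z = 0. Lengths are in mm, angles in rad, forces in N, time in s.
With the tool pointing down it reaches from about 300 to 775 mm from the base axis. Payload 14.6 kg.
Tool frame: the origin (TCP) lies midway between the tips of the shut fingers; the grasp point (between the pads) lies manip.tcp_to_grasp behind it (manip.tcp_to_grasp is the distance from the TCP to the grasp point, in mm); x points along the fingers, z is the direction in which the jaws open and shut, and the axes are right-handed (so a half turn about x gives the same grasp; the last joint's range is limited). The gripper opens to 94 mm and grips with 3 to 60 N. Pads are 16 mm wide; open, the fingers measure 119 mm over their backs; the gripper's body (75 mm by 177 mm) begins 78 mm behind the grasp point.
Start: joints at [1.191, 0.3, 1.521, -0, 1.321, -0.067], TCP at [169.245, 523.302, 205.446] pointing down, gripper open.
Joint ranges: [-3.03, 3.03], [-0.79, 2.21], [0.23, 2.52], [-1.04, 4.18], [0, 3.07], [-2.55, 2.55]. Speed limits (rad/s): [2.22, 2.22, 2.57, 3.14, 3.14, 3.14].

### API

Orientations are given as [roll, pitch, yaw] about the fixed x, y, z axes, in that order (R = Rz(yaw) Ry(pitch) Rx(roll)).
In Python, from cell import manip gives the robot as it stands.
- The arm moves only by the shell command python3 -m jog 'ROWS' [FORCE]. ROWS is JSON, a list of rows, each an object of numbers: "grip": the opening, from 0 (shut) to 1 (fully open); "tx", "ty", "tz": the shift along the tool's x, y, z in units of 40 mm (1.0 is 40 mm); "turn": the turn about the tool's x in units of 6 degrees (1.0 is 6 degrees). In form: [{"grip": .., "tx": .., "ty": .., "tz": .., "turn": ..}, ...]. A call has 1 to 12 rows; each row is the pose to reach, as a shift and turn from the pose commanded when the call began, along the tool's axes at that moment; what a row does not reach only later rows make up. A row lasts 1/12 s, in which the tool goes at most 41.7 mm and 7.16 degrees, less where a joint would pass 70% of its speed; a pose out of reach is approached as far as the arm can. A call with a gripper value outside its range is refused whole. The fingers move at their own pace and stop on an object; FORCE is the grip in N (left out, the last holds). Time passes only in rows, so rows that repeat a pose let the fingers close. It gives the time, the measured TCP pose, the force and the opening at its end, in the units of the state.
- manip.read_state(): the state, without advancing time (a new reading comes with each control period).
- manip.camera(name): name is "side" or "top"; returns a dict with "image" (480x640x3 uint8, red, green, blue), "fx", "fy", "cx", "cy" (pixels), "eye" and "attitude" of the camera in the world. Camera axes: x right, y up, looking along -z (the intrinsics and any distortion apply to the point x, -y, -z); pixel columns grow to the right and rows downward; lengths in mm; the calibration is good to about 2 mm. A picture is of the moment at which its call begins. There is no depth.
- manip.sign_off(): hands the job in, once; it reports no verdict.
The state is a dict: "clock": time; "joints": joint angles; "qd": joint speeds; "effort": joint torques, N m; "eef_pos": TCP position; "eef_rot": TCP orientation; "wrist_force": force on the tool from outside, world axes, zero at the start; "moment": the same for the moment, N m; "finger_gap": finger opening in mm.
Only numpy, scipy, OpenCV 4.12 (cv2) and the standard library are available. Lean on these libraries where they do the work, as an engineer would, in place of code of your own. Each camera call takes 0.05 s, during which the arm holds its last target. There are 200 camera calls.

## Working session

There is one attempt and no reset: what is moved stays moved. The work goes in short steps, Python scripts to look and compute and a shell command to move; the robot and the scene stay as the last step left them, time stands still between calls to the robot, and variables do not carry over. Pictures are saved under pics/ and viewed, about 8 in all and at most 12, crops included, and the job is handed in when it is done.

```bash
ls; mkdir -p pics
python3 - <<'E'
from cell import manip
import cv2
s=manip.read_state();print(s, manip.tcp_to_grasp)
for n in("top","side"):
    c=manip.camera(n);cv2.imwrite(f"pics/{n}0.png",c["image"][:,:,::-1]);print({k:v for k,v in c.items() if k!="image"})
E
```

```text
pics
{'clock': 0.0, 'joints': array([ 1.19138577e+00,  3.00403212e-01,  1.52158450e+00,  2.41183274e-06,
        1.32071109e+00, -6.66133670e-02]), 'qd': array([-0.00048315, -0.00162656,  0.00177198,  0.00044908, -0.00015351,
        0.0020032 ]), 'effort': array([ 8.40346420e-04, -5.31808162e+01, -3.52745998e+01,  7.09294947e-02,
        2.43276829e-02, -9.43255100e-05]), 'eef_pos': array([169.15699082, 523.06106819, 204.92212857]), 'eef_rot': array([ 3.07286732,  1.56969018, -1.95231946]), 'wrist_force': array([-0.13419624,  0.57922743, -0.29307707]), 'moment': array([-0.00602541, -0.06562731,  0.00583751]), 'finger_gap': 94.06493139004793} 18.8
{'fx': 616.3051072005458, 'fy': 616.3051072005458, 'cx': 314.58883490579586, 'cy': 240.85392701359362, 'eye': array([ 309.94113074,   -3.34960509, 1368.70294962]), 'attitude': array([ 0.21491205,  0.00451064, -1.55296251])}
{'fx': 457.2338390869092, 'fy': 457.2338390869092, 'cx': 323.0570770282733, 'cy': 236.33459125275644, 'eye': array([ 394.71286559, -863.64847547,  913.71951244]), 'attitude': array([ 0.79769423, -0.01290387, -0.2064101 ])}
```

View pics/top0.png

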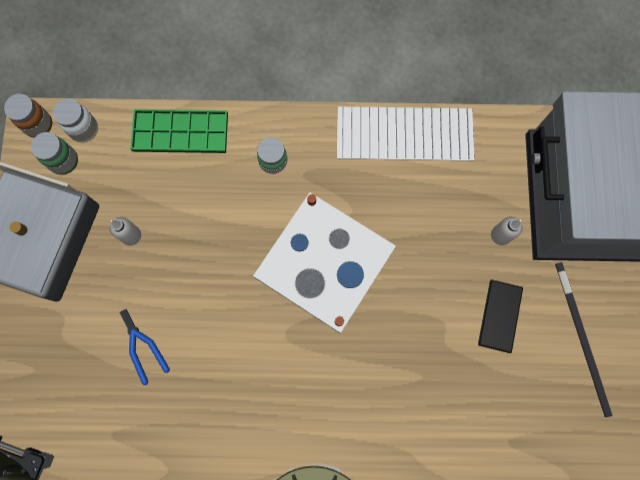

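View pics/side0.png

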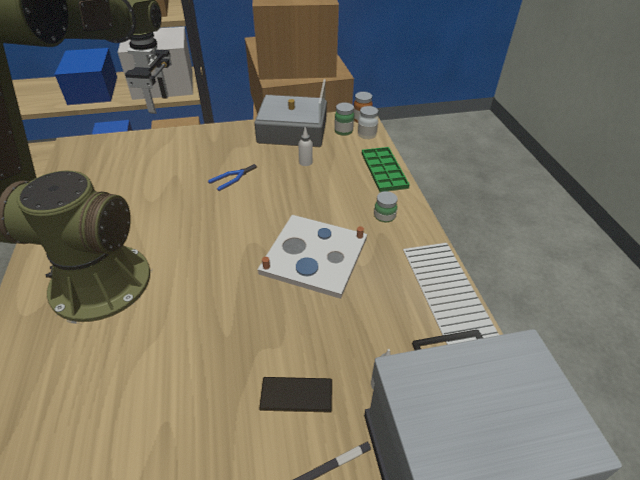

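The top view shows the large recess at about (310,283) and the small one at (339,239). The blue discs are at (350,275) and (299,242), and the posts at (312,200) and (339,321). Next I'll measure these with both cameras.

```bash
cat > h.py <<'E'
from cell import manip
import numpy as np, cv2
from scipy.spatial.transform import Rotation as Ro
def back(c,uv,z):
    R=Ro.from_euler('xyz',c['attitude']).as_matrix()
    uv=np.atleast_2d(uv).astype(float)
    d=np.c_[(uv[:,0]-c['cx'])/c['fx'],-(uv[:,1]-c['cy'])/c['fy'],-np.ones(len(uv))]@R.T
    return (c['eye']+d*((z-c['eye'][2])/d[:,2])[:,None])[:,:2]
def proj(c,P):
    R=Ro.from_euler('xyz',c['attitude']).as_matrix()
    q=(np.atleast_2d(P)-c['eye'])@R
    return np.c_[c['cx']-c['fx']*q[:,0]/q[:,2], c['cy']+c['fy']*q[:,1]/q[:,2]]
def blobs(c,kind,z,roi=None):
    im=c['image'].astype(int);r,g,b=im[...,0],im[...,1],im[...,2]
    m={'blue':(b-r>40),'white':(im.min(2)>170)&(im.max(2)-im.min(2)<40),
       'grey':(im.max(2)-im.min(2)<25)&(im.max(2)<160)&(im.max(2)>60),'clay':(r-b>60)&(r-g>50)}[kind].astype(np.uint8)
    if roi: k=np.zeros_like(m);k[roi[1]:roi[3],roi[0]:roi[2]]=1;m*=k
    n,l,st,ce=cv2.connectedComponentsWithStats(m)
    return [(st[i,4],ce[i].round(1),back(c,ce[i],z)[0].round(1)) for i in range(1,n) if st[i,4]>25],m
ROI={'top':(250,185,400,335),'side':(255,210,370,297)}
E
python3 - <<'E'
from h import *
for n in('top','side'):
    c=manip.camera(n)
    for k,z in(('blue',26),('grey',13),('clay',37)):
        for t in blobs(c,k,z,ROI[n])[0]: print(n,k,*t)
    _,m=blobs(c,'white',20,ROI[n])
    cs,_=cv2.findContours(m,0,2); q=max(cs,key=cv2.contourArea)
    e=cv2.approxPolyDP(cv2.convexHull(q),6,True)[:,0]
    P=back(c,e,20);print(n,P.round(1).tolist(),np.linalg.norm(P-np.roll(P,1,0),axis=1).round(1))
E
```

```text
top blue 228 [299.2 242.1] [599.6  42.3]
top blue 547 [350.  274.2] [528.9 -71.3]
top grey 320 [338.7 238.4] [612.3 -46.3]
top grey 690 [309.5 283. ] [509.8  17.6]
top clay 47 [311.4 198. ] [698.8  16.7]
top clay 55 [339.2 320.6] [425.9 -48.2]
top [[708.4, 27.1], [597.7, -169.7], [404.9, -52.9], [524.5, 143.0]] [217.3 225.8 225.4 229.5]
side blue 91 [324.  232.1] [598.4  40.6]
side blue 276 [306.5 265.5] [527.8 -73.6]
side grey 27 [324.3 237.3] [597.9  33.1]
side grey 318 [293.7 245.4] [508.4  17.9]
side grey 458 [307.  281.1] [ 521.3 -115.3]
side grey 166 [335.  256.6] [610.9 -45.3]
side grey 40 [306.5 273.5] [524.7 -89.8]
side [[522.6, 135.9], [714.5, 16.6], [593.7, -174.9], [405.2, -56.5]] [225.4 225.9 226.3 222.6]
```

```bash
cat >> h.py <<'E'
L=np.array([528.4,-72.2]);HL=np.array([509.3,17.7]);S=np.array([599.1,41.5]);HS=np.array([611.8,-46.0])
def goto(P,d=None):
    """print shift in tool axes/units, and turn so tool +y (or -y) lies along d"""
    s=manip.read_state();R=Ro.from_euler('xyz',s['eef_rot']).as_matrix()
    sh=R.T@(np.array(P)-s['eef_pos'])/40
    print('t',round(s['clock'],2),'pos',s['eef_pos'].round(1),'F',s['wrist_force'].round(1),'gap',s['finger_gap'].round(1),'q6',s['joints'][5].round(2))
    print('tx ty tz',sh.round(3),'y axis',R[:,1].round(3),'z axis',R[:,2].round(3))
    if d is not None:
        for sg in(1,-1):
            v=R.T@np.r_[d,0]*sg; print('turn',sg,round(np.degrees(np.arctan2(v[2],v[1]))/6,3))
E
python3 - <<'E'
from h import *
d=(HL-L)/np.linalg.norm(HL-L);goto(np.r_[L-d*48,120],d); print(d)
E
```

```text
Traceback (most recent call last):
  File "h.py", line 26, in goto
    print('t',round(s['clock'],2),'pos',s['eef_pos'].round(1),'F',s['wrist_force'].round(1),'gap',s['finger_gap'].round(1),'q6',s['joints'][5].round(2))
                                                                                                  ^^^^^^^^^^^^^^^^^^^^^
AttributeError: 'float' object has no attribute 'round'
```

```bash
sed -i "s/s\['finger_gap'\].round(1)/round(s['finger_gap'],1)/" h.py
python3 - <<'E'
from h import *
d=(HL-L)/np.linalg.norm(HL-L);goto(np.r_[L-d*48,120],d); print(d)
E
```

```text
t 0.2 pos [169.2 523.2 205.1] F [-0.6  0.2  0.3] gap 94.1 q6 -0.07
tx ty tz [  2.136 -13.723 -12.437] y axis [-0.951  0.308  0.   ] z axis [ 0.308  0.951 -0.001]
turn 1 10.013
turn -1 -19.987
[-0.20781972  0.97816715]
```

```bash
python3 -m jog '[{"grip":0.28,"tx":0,"ty":-6.9,"tz":-6.2,"turn":5},{"grip":0.28,"tx":0,"ty":-6.9,"tz":-6.2,"turn":5},{"grip":0.28,"tx":0,"ty":-6.9,"tz":-6.2,"turn":5},{"grip":0.28,"tx":0,"ty":-6.9,"tz":-6.2,"turn":5},{"grip":0.28,"tx":0,"ty":-13.7,"tz":-12.4,"turn":10},{"grip":0.28,"tx":0,"ty":-13.7,"tz":-12.4,"turn":10},{"grip":0.28,"tx":0,"ty":-13.7,"tz":-12.4,"turn":10},{"grip":0.28,"tx":0,"ty":-13.7,"tz":-12.4,"turn":10},{"grip":0.28,"tx":0,"ty":-13.7,"tz":-12.4,"turn":10},{"grip":0.28,"tx":0,"ty":-13.7,"tz":-12.4,"turn":10},{"grip":0.28,"tx":0,"ty":-13.7,"tz":-12.4,"turn":10},{"grip":0.28,"tx":0,"ty":-13.7,"tz":-12.4,"turn":10}]'
python3 - <<'E'
from h import *
d=(HL-L)/np.linalg.norm(HL-L);goto(np.r_[L-d*48,120],d)
E
```

```text
clock: 1.2
eef_pos: [419.5, 88.0, 205.6]
eef_rot: [-0.056, 1.57, 0.155]
wrist_force: [0.2, 1.0, -0.1]
finger_gap: 26.7
t 1.2 pos [419.5  88.  205.6] F [ 0.2  1.  -0.1] gap 26.7 q6 -0.09
tx ty tz [ 2.142 -5.687  1.823] y axis [-0.209  0.978 -0.   ] z axis [0.978 0.209 0.001]
turn 1 0.013
turn -1 -29.987
```

```bash
python3 -m jog '[{"grip":0.28,"tx":0,"ty":-5.68,"tz":1.82,"turn":0},{"grip":0.28,"tx":0,"ty":-5.68,"tz":1.82,"turn":0},{"grip":0.28,"tx":0,"ty":-5.68,"tz":1.82,"turn":0},{"grip":0.28,"tx":0,"ty":-5.68,"tz":1.82,"turn":0},{"grip":0.28,"tx":2,"ty":-5.68,"tz":1.82,"turn":0},{"grip":0.28,"tx":2,"ty":-5.68,"tz":1.82,"turn":0},{"grip":0.28,"tx":2,"ty":-5.68,"tz":1.82,"turn":0},{"grip":0.28,"tx":2,"ty":-5.68,"tz":1.82,"turn":0},{"grip":0.28,"tx":2,"ty":-5.68,"tz":1.82,"turn":0},{"grip":0.28,"tx":2,"ty":-5.68,"tz":1.82,"turn":0}]'
python3 - <<'E'
from h import *
d=(HL-L)/np.linalg.norm(HL-L);goto(np.r_[L-d*48,25],d)
E
```

```text
clock: 2.03
eef_pos: [537.8, -116.2, 126.6]
eef_rot: [-0.378, 1.57, -0.167]
wrist_force: [0.9, -0.3, 0.0]
finger_gap: 26.1
t 2.03 pos [ 537.8 -116.2  126.6] F [ 0.9 -0.3  0. ] gap 26.1 q6 -0.49
tx ty tz [ 2.539 -0.073 -0.003] y axis [-0.21   0.978 -0.   ] z axis [0.978 0.21  0.001]
turn 1 0.017
turn -1 -29.983
```

```bash
python3 -m jog '[{"grip":0.28,"tx":0.9,"ty":-0.1,"tz":0,"turn":0},{"grip":0.28,"tx":1.8,"ty":-0.1,"tz":0,"turn":0},{"grip":0.28,"tx":2.3,"ty":-0.1,"tz":0,"turn":0},{"grip":0.28,"tx":2.54,"ty":-0.1,"tz":0,"turn":0},{"grip":0.28,"tx":2.54,"ty":-0.1,"tz":0,"turn":0},{"grip":0.28,"tx":2.54,"ty":-0.1,"tz":0,"turn":0}]'
python3 - <<'E'
from h import *
d=(HL-L)/np.linalg.norm(HL-L);goto(np.r_[L-d*48,25],d)
a=manip.camera('top')['image'][180:340,240:410,::-1];b=manip.camera('side')['image'][190:310,240:390,::-1]
cv2.imwrite('pics/a.png',np.hstack([cv2.resize(a,(400,376),interpolation=3),cv2.resize(b,(400,376),interpolation=3)]))
E
```

```text
clock: 2.53
eef_pos: [539.4, -120.4, 25.6]
eef_rot: [-0.493, 1.569, -0.282]
wrist_force: [0.1, 0.0, -0.4]
finger_gap: 26.3
t 2.53 pos [ 539.4 -120.4   25.6] F [ 0.1  0.  -0.4] gap 26.3 q6 -0.5
tx ty tz [ 0.016  0.036 -0.017] y axis [-0.21   0.978 -0.001] z axis [0.978 0.21  0.002]
turn 1 0.021
turn -1 -29.979
```

View pics/a.png

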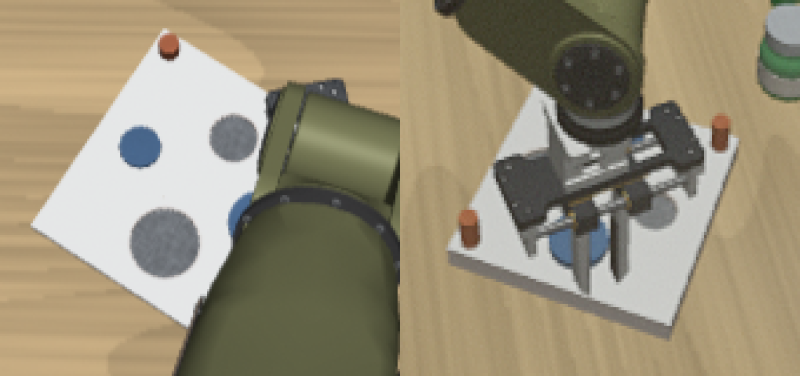

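The crops show the two fingertips behind the large disc (side crop, about (580,288) and (618,278)) and in line with the recess. The side view agrees with the projected push line, so I'll start pushing slowly.

```bash
python3 -m jog '[{"grip":0.28,"tx":0.02,"ty":0.1,"tz":-0.02,"turn":0},{"grip":0.28,"tx":0.02,"ty":0.2,"tz":-0.02,"turn":0},{"grip":0.28,"tx":0.02,"ty":0.28,"tz":-0.02,"turn":0},{"grip":0.28,"tx":0.02,"ty":0.36,"tz":-0.02,"turn":0},{"grip":0.28,"tx":0.02,"ty":0.44,"tz":-0.02,"turn":0},{"grip":0.28,"tx":0.02,"ty":0.54,"tz":-0.02,"turn":0},{"grip":0.28,"tx":0.02,"ty":0.64,"tz":-0.02,"turn":0},{"grip":0.28,"tx":0.02,"ty":0.76,"tz":-0.02,"turn":0},{"grip":0.28,"tx":0.02,"ty":0.88,"tz":-0.02,"turn":0},{"grip":0.28,"tx":0.02,"ty":1.0,"tz":-0.02,"turn":0},{"grip":0.28,"tx":0.02,"ty":1.1,"tz":-0.02,"turn":0},{"grip":0.28,"tx":0.02,"ty":1.2,"tz":-0.02,"turn":0}]'
python3 - <<'E'
from h import *
d=(HL-L)/np.linalg.norm(HL-L);goto(np.r_[HL-d*35,25],d)
for n in('top','side'):
    c=manip.camera(n);print(n,*blobs(c,'blue',26,ROI[n])[0]); print(blobs(c,'grey',13,ROI[n])[0]) 
c=manip.camera('side');cv2.imwrite('pics/b.png',cv2.resize(c['image'][190:310,240:390,::-1],(750,600),interpolation=3))
E
```

```text
clock: 3.63
eef_pos: [527.6, -73.5, 23.0]
eef_rot: [2.701, 1.571, 2.911]
wrist_force: [0.4, -1.0, 0.5]
finger_gap: 26.4
t 3.63 pos [527.6 -73.5  23. ] F [ 0.4 -1.   0.5] gap 26.4 q6 -0.42
tx ty tz [-0.049  1.45   0.03 ] y axis [-0.209  0.978  0.   ] z axis [ 0.978  0.209 -0.   ]
turn 1 0.015
turn -1 -29.985
top (np.int32(229), array([299.1, 242. ]), array([599.6,  42.3]))
[(np.int32(352), array([348.9, 229.5]), array([633.4, -69.1])), (np.int32(191), array([358.2, 267.6]), array([546.4, -90.3])), (np.int32(567), array([307.4, 282.9]), array([510. ,  22.3])), (np.int32(965), array([343.9, 301.3]), array([470.4, -59. ]))]
side (np.int32(44), array([293.4, 257. ]), array([499.1, -37.3])) (np.int32(84), array([306.4, 256.9]), array([533. , -43.5]))
[(np.int32(153), array([305.6, 213.9]), array([564. , 140.7])), (np.int32(1720), array([304.7, 237.2]), array([543.8,  44.1])), (np.int32(434), array([307.1, 281.1]), array([ 521.4, -115.3])), (np.int32(163), array([335. , 256.5]), array([611.1, -45. ]))]
```

View pics/b.png

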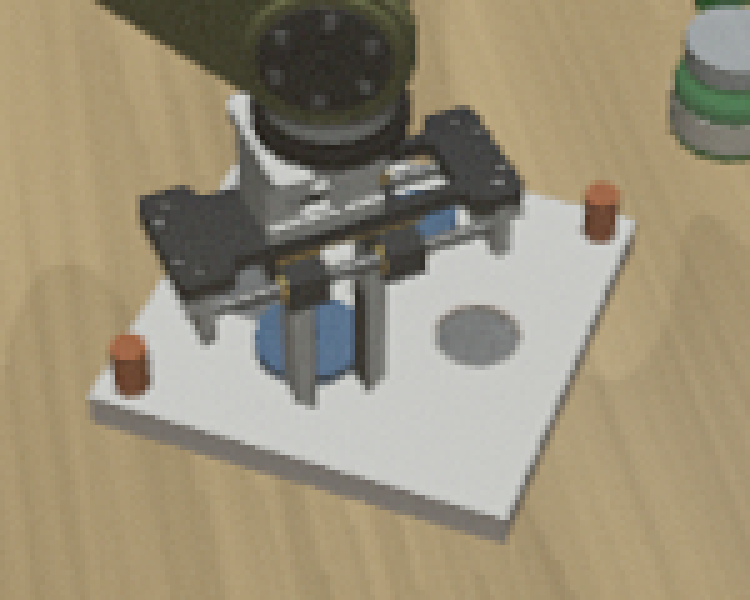

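```bash
cat >> h.py <<'E'
def fitdisc(n,r,g,zs=(20,29)):
    """silhouette extent of the disc at guess g vs. blue mask near it"""
    c=manip.camera(n);t=np.linspace(0,6.283,90)
    P=np.vstack([np.c_[g[0]+r*np.cos(t),g[1]+r*np.sin(t),t*0+z] for z in zs]);uv=proj(c,P)
    lo=uv.min(0)-8;hi=uv.max(0)+8
    m=blobs(c,'blue',26,tuple(np.r_[lo,hi].round().astype(int)))[1];v,u=np.nonzero(m)
    print(n,'pred u',uv[:,0].min().round(1),uv[:,0].max().round(1),'v',uv[:,1].min().round(1),uv[:,1].max().round(1),'seen u',u.min(),u.max()+1,'v',v.min(),v.max()+1,len(u))
E
python3 - <<'E'
from h import *
d=(HL-L)/np.linalg.norm(HL-L);g=HL-d*58;print(g)
fitdisc('side',30,L) if 0 else fitdisc('side',30,g)
fitdisc('side',20,S)
E
```

```text
[521.35354354 -39.03369447]
side pred u 290.5 313.1 v 247.5 266.2 seen u 291 311 v 250 265 129
side pred u 317.0 331.3 v 226.2 238.4 seen u 322 331 v 228 237 25
```

The disc is where I predicted, centred in the cradle. I'll keep pushing.

```bash
python3 -m jog '[{"grip":0.28,"tx":-0.02,"ty":0.1,"tz":0.01,"turn":0},{"grip":0.28,"tx":-0.03,"ty":0.2,"tz":0.02,"turn":0},{"grip":0.28,"tx":-0.03,"ty":0.3,"tz":0.03,"turn":0},{"grip":0.28,"tx":-0.03,"ty":0.4,"tz":0.03,"turn":0},{"grip":0.28,"tx":-0.03,"ty":0.5,"tz":0.03,"turn":0},{"grip":0.28,"tx":-0.03,"ty":0.6,"tz":0.03,"turn":0},{"grip":0.28,"tx":-0.03,"ty":0.7,"tz":0.03,"turn":0},{"grip":0.28,"tx":-0.03,"ty":0.78,"tz":0.03,"turn":0},{"grip":0.28,"tx":-0.03,"ty":0.86,"tz":0.03,"turn":0},{"grip":0.28,"tx":-0.03,"ty":0.92,"tz":0.03,"turn":0},{"grip":0.28,"tx":-0.03,"ty":0.98,"tz":0.03,"turn":0},{"grip":0.28,"tx":-0.03,"ty":1.04,"tz":0.03,"turn":0}]'
python3 - <<'E'
from h import *
d=(HL-L)/np.linalg.norm(HL-L);goto(np.r_[HL-d*35,25],d)
fitdisc('side',30,HL-d*17)
E
```

```text
clock: 4.88
eef_pos: [520.1, -32.9, 24.3]
eef_rot: [-0.94, 1.571, -0.73]
wrist_force: [0.5, -1.2, 0.7]
finger_gap: 26.5
t 4.88 pos [520.1 -32.9  24.3] F [ 0.5 -1.2  0.7] gap 26.5 q6 -0.34
tx ty tz [-0.018  0.418 -0.002] y axis [-0.209  0.978 -0.   ] z axis [0.978 0.209 0.   ]
turn 1 0.014
turn -1 -29.986
side pred u 285.1 307.2 v 237.7 255.8 seen u 286 305 v 240 254 120
```

```bash
python3 -m jog '[{"grip":0.28,"tx":-0.01,"ty":0.06,"tz":0,"turn":0},{"grip":0.28,"tx":-0.01,"ty":0.12,"tz":0,"turn":0},{"grip":0.28,"tx":-0.01,"ty":0.18,"tz":0,"turn":0},{"grip":0.28,"tx":-0.01,"ty":0.24,"tz":0,"turn":0},{"grip":0.28,"tx":-0.01,"ty":0.3,"tz":0,"turn":0},{"grip":0.28,"tx":-0.01,"ty":0.35,"tz":0,"turn":0},{"grip":0.28,"tx":-0.01,"ty":0.4,"tz":0,"turn":0},{"grip":0.28,"tx":-0.01,"ty":0.4,"tz":0,"turn":0},{"grip":0.28,"tx":-0.01,"ty":0.4,"tz":0,"turn":0}]'
python3 - <<'E'
from h import *
d=(HL-L)/np.linalg.norm(HL-L);goto(np.r_[HL-d*35,25],d)
fitdisc('side',30,HL,(20,29));fitdisc('side',30,HL,(20,22))
c=manip.camera('side');cv2.imwrite('pics/c.png',cv2.resize(c['image'][200:300,250:375,::-1],(750,600),interpolation=3))
E
```

```text
clock: 5.68
eef_pos: [516.8, -17.3, 24.6]
eef_rot: [2.536, 1.571, 2.747]
wrist_force: [-0.8, -0.1, -0.1]
finger_gap: 26.6
t 5.68 pos [516.8 -17.3  24.6] F [-0.8 -0.1 -0.1] gap 26.6 q6 -0.32
tx ty tz [-0.009  0.019 -0.001] y axis [-0.209  0.978  0.   ] z axis [ 0.978  0.209 -0.   ]
turn 1 0.016
turn -1 -29.984
side pred u 282.9 304.9 v 233.7 251.5 seen u 285 303 v 238 253 117
side pred u 283.0 304.9 v 235.5 251.5 seen u 285 303 v 238 253 115
```

View pics/c.png

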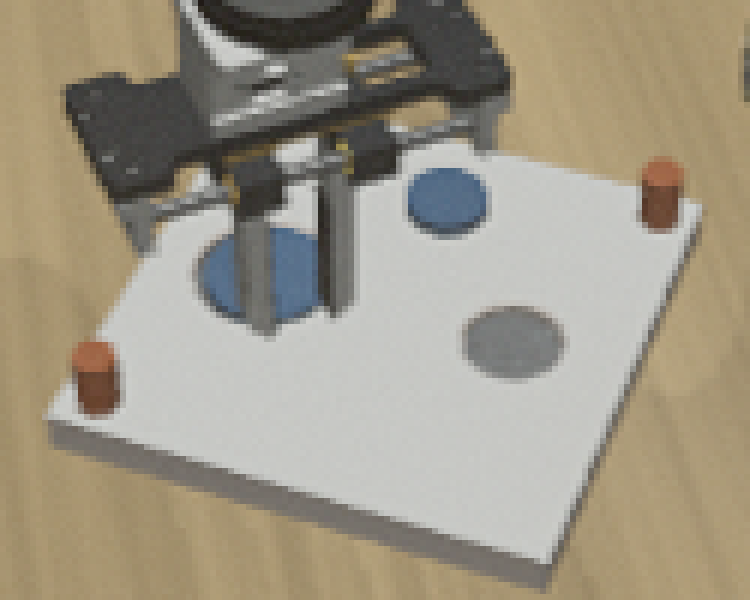

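The large disc looks seated in its recess, with a low flat outline at crop (265,275). I'll back off, lift, and plan the small disc.

```bash
python3 -m jog '[{"grip":0.28,"tx":0,"ty":-0.15,"tz":0,"turn":0},{"grip":0.28,"tx":0,"ty":-0.3,"tz":0,"turn":0},{"grip":0.28,"tx":-1,"ty":-0.3,"tz":0,"turn":0},{"grip":0.2,"tx":-2,"ty":-0.3,"tz":0,"turn":0},{"grip":0.2,"tx":-2.4,"ty":-0.3,"tz":0,"turn":0},{"grip":0.2,"tx":-2.4,"ty":-0.3,"tz":0,"turn":0},{"grip":0.2,"tx":-2.4,"ty":-0.3,"tz":0,"turn":0}]'
python3 - <<'E'
from h import *
fitdisc('side',30,HL,(20,22));fitdisc('side',20,S)
d=(HS-S)/np.linalg.norm(HS-S);print(d);goto(np.r_[S-d*39,120],d)
E
```

```text
clock: 6.42
eef_pos: [519.5, -29.7, 121.0]
eef_rot: [-0.368, 1.569, -0.158]
wrist_force: [0.2, 0.2, -0.4]
finger_gap: 19.0
side pred u 283.0 304.9 v 235.5 251.5 seen u 285 305 v 238 253 239
side pred u 317.0 331.3 v 226.2 238.4 seen u 318 331 v 228 237 93
[ 0.14363777 -0.98963033]
t 6.52 pos [518.7 -29.4 119.3] F [-0.8  1.1  0.1] gap 18.6 q6 -0.34
tx ty tz [-0.021  2.285  2.401] y axis [-0.209  0.978  0.001] z axis [ 0.978  0.209 -0.002]
turn 1 -29.366
turn -1 0.634
```

```bash
python3 -m jog '[{"grip":0.2,"tx":0,"ty":2.29,"tz":2.4,"turn":0.63},{"grip":0.2,"tx":0,"ty":2.29,"tz":2.4,"turn":0.63},{"grip":0.2,"tx":0,"ty":2.29,"tz":2.4,"turn":0.63},{"grip":0.2,"tx":0,"ty":2.29,"tz":2.4,"turn":0.63},{"grip":0.2,"tx":0,"ty":2.29,"tz":2.4,"turn":0.63},{"grip":0.2,"tx":0,"ty":2.29,"tz":2.4,"turn":0.63},{"grip":0.2,"tx":0.9,"ty":2.29,"tz":2.4,"turn":0.63},{"grip":0.2,"tx":1.7,"ty":2.29,"tz":2.4,"turn":0.63},{"grip":0.2,"tx":2.2,"ty":2.29,"tz":2.4,"turn":0.63},{"grip":0.2,"tx":2.36,"ty":2.29,"tz":2.4,"turn":0.63},{"grip":0.2,"tx":2.36,"ty":2.29,"tz":2.4,"turn":0.63},{"grip":0.2,"tx":2.36,"ty":2.29,"tz":2.4,"turn":0.63}]'
python3 - <<'E'
from h import *
d=(HS-S)/np.linalg.norm(HS-S);goto(np.r_[S-d*39,25],d);goto(np.r_[HS-d*26,25],d)
fitdisc('side',20,S)
for n in('top','side'):
    for t in blobs(manip.camera(n),'blue',26,ROI[n])[0]:print(n,*t)
c=manip.camera('side');cv2.imwrite('pics/d.png',cv2.resize(c['image'][200:300,250:375,::-1],(750,600),interpolation=3))
E
```

```text
clock: 7.52
eef_pos: [594.2, 79.7, 27.3]
eef_rot: [-0.163, 1.57, -0.019]
wrist_force: [-0.5, -0.2, 0.6]
finger_gap: 18.8
t 7.52 pos [594.2  79.7  27.3] F [-0.5 -0.2  0.6] gap 18.8 q6 -0.07
tx ty tz [ 0.057  0.012 -0.017] y axis [-0.143  0.99  -0.   ] z axis [0.99  0.143 0.001]
turn 1 29.998
turn -1 -0.002
t 7.52 pos [594.2  79.7  27.3] F [-0.5 -0.2  0.6] gap 18.8 q6 -0.07
tx ty tz [ 0.057 -2.523 -0.016] y axis [-0.143  0.99  -0.   ] z axis [0.99  0.143 0.001]
turn 1 29.998
turn -1 -0.002
side pred u 317.0 331.3 v 226.2 238.4 seen u 318 331 v 228 237 92
top 207 [317.1 280.4] [514.1   0.8]
side 94 [324.  232.2] [598.5  40.2]
side 239 [294.4 245.1] [508.8   6.3]
```

View pics/d.png

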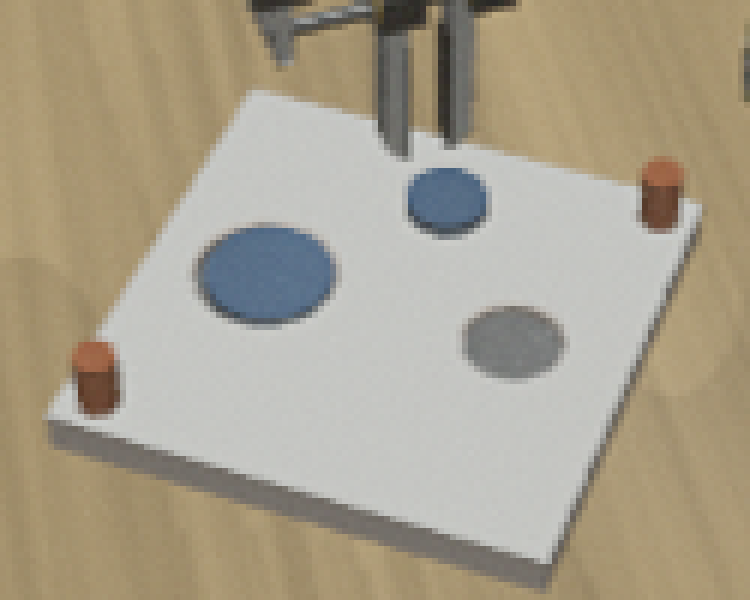

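The large disc now lies flat in its recess at (267,275) with an even rim gap. The fingers are behind the small disc at (447,200) and lined up with the recess at (512,342). I'll push it.

```bash
python3 -m jog '[{"grip":0.2,"tx":0.05,"ty":-0.1,"tz":-0.02,"turn":0},{"grip":0.2,"tx":0.05,"ty":-0.2,"tz":-0.02,"turn":0},{"grip":0.2,"tx":0.05,"ty":-0.28,"tz":-0.02,"turn":0},{"grip":0.2,"tx":0.05,"ty":-0.36,"tz":-0.02,"turn":0},{"grip":0.2,"tx":0.05,"ty":-0.44,"tz":-0.02,"turn":0},{"grip":0.2,"tx":0.05,"ty":-0.54,"tz":-0.02,"turn":0},{"grip":0.2,"tx":0.05,"ty":-0.64,"tz":-0.02,"turn":0},{"grip":0.2,"tx":0.05,"ty":-0.76,"tz":-0.02,"turn":0},{"grip":0.2,"tx":0.05,"ty":-0.88,"tz":-0.02,"turn":0},{"grip":0.2,"tx":0.05,"ty":-1.0,"tz":-0.02,"turn":0},{"grip":0.2,"tx":0.05,"ty":-1.1,"tz":-0.02,"turn":0},{"grip":0.2,"tx":0.05,"ty":-1.2,"tz":-0.02,"turn":0}]'
python3 - <<'E'
from h import *
d=(HS-S)/np.linalg.norm(HS-S);goto(np.r_[HS-d*26,25],d)
s=manip.read_state()
fitdisc('side',20,s['eef_pos'][:2]+d*26)
E
```

```text
clock: 8.72
eef_pos: [600.2, 32.4, 24.3]
eef_rot: [1.429, 1.571, 1.573]
wrist_force: [-0.4, -0.3, -0.7]
finger_gap: 18.6
t 8.72 pos [600.2  32.4  24.3] F [-0.4 -0.3 -0.7] gap 18.6 q6 -0.15
tx ty tz [-0.019 -1.332  0.004] y axis [-0.144  0.99   0.   ] z axis [0.99  0.144 0.   ]
turn 1 -29.995
turn -1 0.005
side pred u 321.2 335.8 v 234.4 246.9 seen u 323 336 v 237 246 94
```

```bash
python3 -m jog '[{"grip":0.2,"tx":-0.02,"ty":-0.1,"tz":0,"turn":0},{"grip":0.2,"tx":-0.02,"ty":-0.2,"tz":0,"turn":0},{"grip":0.2,"tx":-0.02,"ty":-0.3,"tz":0,"turn":0},{"grip":0.2,"tx":-0.02,"ty":-0.4,"tz":0,"turn":0},{"grip":0.2,"tx":-0.02,"ty":-0.5,"tz":0,"turn":0},{"grip":0.2,"tx":-0.02,"ty":-0.6,"tz":0,"turn":0},{"grip":0.2,"tx":-0.02,"ty":-0.68,"tz":0,"turn":0},{"grip":0.2,"tx":-0.02,"ty":-0.76,"tz":0,"turn":0},{"grip":0.2,"tx":-0.02,"ty":-0.84,"tz":0,"turn":0},{"grip":0.2,"tx":-0.02,"ty":-0.9,"tz":0,"turn":0},{"grip":0.2,"tx":-0.02,"ty":-0.96,"tz":0,"turn":0},{"grip":0.2,"tx":-0.02,"ty":-1.02,"tz":0,"turn":0}]'
python3 - <<'E'
from h import *
d=(HS-S)/np.linalg.norm(HS-S);goto(np.r_[HS-d*26,25],d)
s=manip.read_state()
fitdisc('side',20,s['eef_pos'][:2]+d*26)
E
```

```text
clock: 9.77
eef_pos: [606.1, -7.7, 25.0]
eef_rot: [-1.83, 1.571, -1.685]
wrist_force: [0.7, 0.4, -0.8]
finger_gap: 19.0
t 9.77 pos [606.1  -7.7  25. ] F [ 0.7  0.4 -0.8] gap 19.0 q6 -0.22
tx ty tz [ 0.001 -0.319  0.004] y axis [-0.144  0.99  -0.   ] z axis [ 0.99   0.144 -0.   ]
turn 1 -29.993
turn -1 0.007
side pred u 326.3 341.2 v 244.2 257.1 seen u 328 341 v 246 256 103
```

```bash
python3 -m jog '[{"grip":0.2,"tx":0,"ty":-0.06,"tz":0,"turn":0},{"grip":0.2,"tx":0,"ty":-0.12,"tz":0,"turn":0},{"grip":0.2,"tx":0,"ty":-0.18,"tz":0,"turn":0},{"grip":0.2,"tx":0,"ty":-0.24,"tz":0,"turn":0},{"grip":0.2,"tx":0,"ty":-0.29,"tz":0,"turn":0},{"grip":0.2,"tx":0,"ty":-0.32,"tz":0,"turn":0},{"grip":0.2,"tx":0,"ty":-0.32,"tz":0,"turn":0},{"grip":0.2,"tx":0,"ty":-0.32,"tz":0,"turn":0}]'
python3 - <<'E'
from h import *
d=(HS-S)/np.linalg.norm(HS-S);goto(np.r_[HS-d*26,25],d)
fitdisc('side',20,HS,(20,22))
c=manip.camera('side');cv2.imwrite('pics/e.png',cv2.resize(c['image'][200:300,250:375,::-1],(750,600),interpolation=3))
E
```

```text
clock: 10.48
eef_pos: [607.9, -20.2, 25.0]
eef_rot: [1.863, 1.571, 2.008]
wrist_force: [0.1, 1.0, -0.3]
finger_gap: 18.5
t 10.48 pos [607.9 -20.2  25. ] F [ 0.1  1.  -0.3] gap 18.5 q6 -0.24
tx ty tz [ 0.001 -0.003  0.004] y axis [-0.144  0.99   0.   ] z axis [ 0.99   0.144 -0.   ]
turn 1 -29.995
turn -1 0.005
side pred u 328.0 342.9 v 249.1 260.4 seen u 329 342 v 251 261 99
```

View pics/e.png

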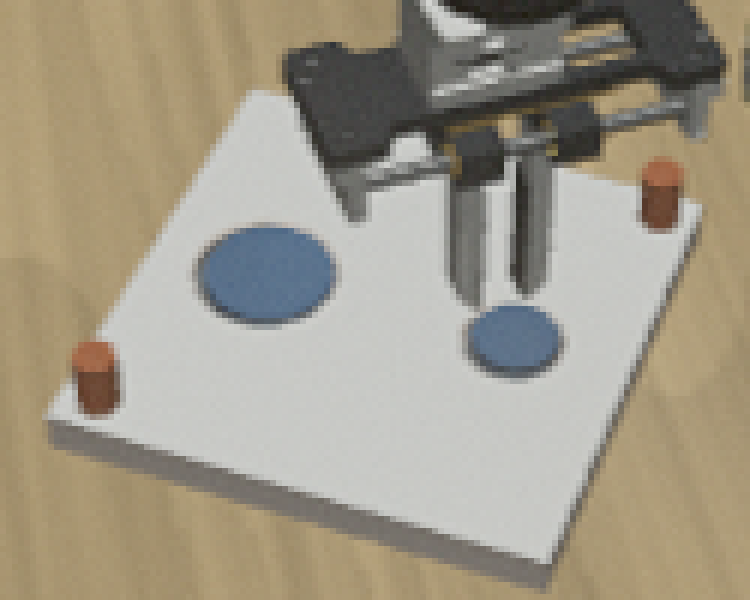

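The small disc is in its recess at (515,341), low and flat. I'll back off, lift clear, and check from both cameras.

```bash
python3 -m jog '[{"grip":0.2,"tx":0,"ty":0.15,"tz":0,"turn":0},{"grip":0.2,"tx":0,"ty":0.3,"tz":0,"turn":0},{"grip":0.2,"tx":-1,"ty":0.3,"tz":0,"turn":0},{"grip":0.2,"tx":-2,"ty":0.3,"tz":0,"turn":0},{"grip":0.2,"tx":-3,"ty":0.3,"tz":0,"turn":0},{"grip":0.2,"tx":-4.5,"ty":0.3,"tz":0,"turn":0},{"grip":0.2,"tx":-4.5,"ty":3,"tz":-2,"turn":0},{"grip":0.2,"tx":-4.5,"ty":6,"tz":-4,"turn":0},{"grip":0.2,"tx":-4.5,"ty":6,"tz":-4,"turn":0},{"grip":0.2,"tx":-4.5,"ty":6,"tz":-4,"turn":0},{"grip":0.2,"tx":-4.5,"ty":6,"tz":-4,"turn":0},{"grip":0.2,"tx":-4.5,"ty":6,"tz":-4,"turn":0}]'
python3 - <<'E'
from h import *
s=manip.read_state();print(s['clock'],s['eef_pos'])
for n in('top','side'):
    c=manip.camera(n)
    for k,z in(('blue',22),('clay',37)):
        for t in blobs(c,k,z,ROI[n])[0]:print(n,k,*t)
    fitdisc(n,30,HL,(22,22));fitdisc(n,20,HS,(22,22))
a=manip.camera('top')['image'][180:340,240:410,::-1];b=manip.camera('side')['image'][200:300,250:375,::-1]
cv2.imwrite('pics/f.png',np.hstack([cv2.resize(a,(400,376),interpolation=3),cv2.resize(b,(400,376),interpolation=3)]))
E
```

```text
clock: 11.58
eef_pos: [432.9, 174.4, 203.7]
eef_rot: [0.466, 1.57, 0.611]
wrist_force: [0.4, 1.3, -0.6]
finger_gap: 18.7
11.5833 [432.93160121 174.40948688 203.66800462]
top blue 228 [338.2 237.6] [612.  -44.7]
top blue 556 [310.2 282.2] [510.3  16. ]
top clay 50 [311.5 198.1] [698.6  16.6]
top clay 57 [339.3 320.6] [425.8 -48.3]
top pred u 295.8 323.0 v 269.2 296.2 seen u 297 324 v 269 296 557
top pred u 329.8 347.7 v 229.0 246.5 seen u 330 347 v 230 247 230
side blue 236 [294.5 245. ] [509.6  10.3]
side pred u 283.0 304.9 v 235.5 251.0 seen u 285 305 v 238 253 236
side pred u 328.1 342.9 v 249.1 259.9 seen u 329 341 v 251 259 16
```

View pics/f.png

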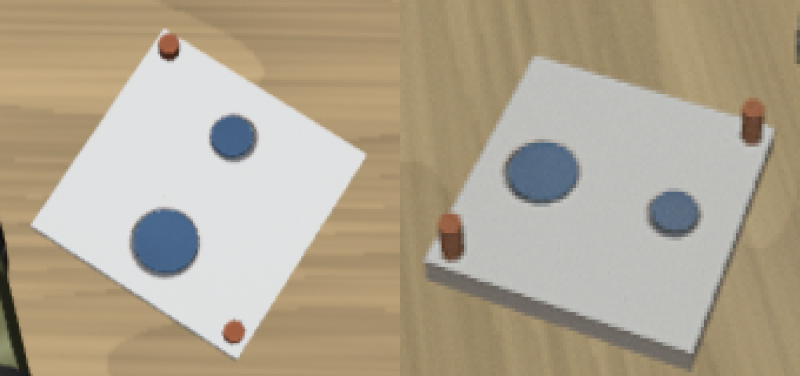

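Both discs lie inside their recesses. The large disc sits 2 px lower in the side view than predicted, so I'll look closer with averaged frames to rule out a tilt.

Run:
```python
from h import *
def avg(n): return np.mean([manip.camera(n)['image'] for _ in range(6)],0)
S_,T=avg('side'),avg('top')
np.savez('avg.npz',S=S_,T=T)
f=lambda im,x,y,w,h:cv2.resize(im[y:y+h,x:x+w,::-1].clip(0,255).astype(np.uint8),(400,300),interpolation=cv2.INTER_CUBIC)
cv2.imwrite('pics/g.png',np.vstack([np.hstack([f(S_,278,230,32,24),f(S_,320,243,32,24)]),np.hstack([f(T,286,265,48,36),f(T,320,222,40,30)])]))
for x in(294,335): print('side col',x,S_[230:266,x].round().astype(int)[:,[0,2]].tolist())
```

```text
side col 294 [[189, 187], [190, 187], [190, 188], [190, 188], [191, 188], [192, 188], [190, 183], [146, 142], [80, 128], [84, 130], [85, 131], [87, 132], [88, 132], [85, 130], [86, 131], [88, 132], [86, 131], [86, 132], [86, 132], [87, 130], [85, 130], [86, 132], [82, 126], [80, 97], [146, 152], [195, 191], [191, 188], [191, 188], [190, 188], [189, 186], [191, 188], [190, 188], [190, 188], [191, 188], [190, 188], [190, 188]]
side col 335 [[191, 188], [190, 187], [190, 187], [190, 187], [190, 187], [190, 187], [190, 188], [190, 188], [190, 188], [190, 188], [190, 187], [190, 187], [190, 188], [190, 188], [190, 188], [190, 188], [190, 188], [190, 188], [191, 188], [189, 186], [162, 166], [82, 124], [90, 129], [90, 128], [91, 130], [89, 129], [90, 129], [89, 128], [91, 129], [92, 130], [91, 128], [78, 94], [89, 97], [156, 156], [194, 190], [190, 187]]
```

View pics/g.png

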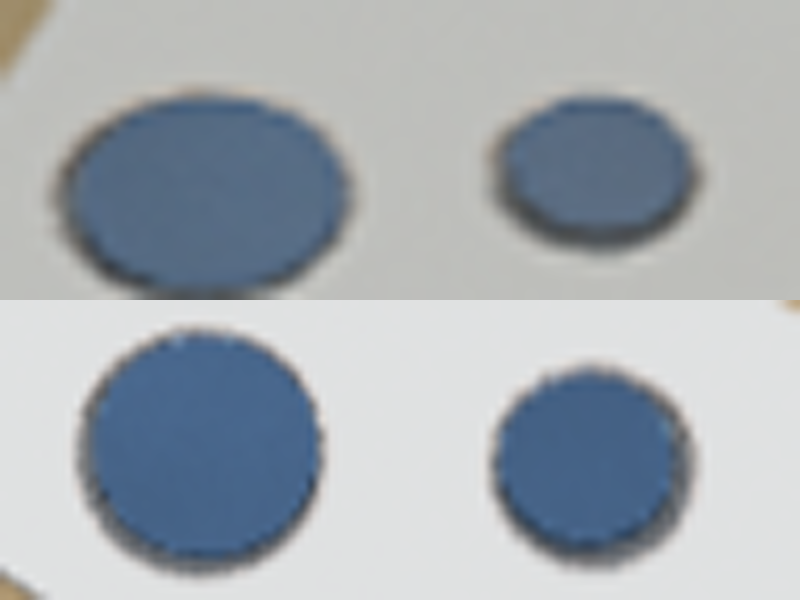

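The averaged zoom shows both discs flat and inside their rims, with the expected ellipse heights (15 and 10 px) and a thin rim shadow. The offset also shows on the recess rim itself, so it is a camera calibration bias. I'll hand in.

```bash
python3 -c "
from cell import manip
print(manip.sign_off(), manip.read_state()['clock'])"
```

```text
the job is handed in; nothing more can be done
the job is handed in; nothing more can be done
```

I pushed the large disc and then the small one across the plate with the two partly open fingertips. Each dropped into its own recess. I then lifted the arm clear and handed the job in, at about 12 to 13 s on the robot's clock.

- **Seating:** In the last pictures both discs lie flat inside the rims. Seen from the top camera, their centres are within about 2 mm of the recess centres, and the outlines fit discs standing 2 mm above the plate.
- **Posts:** Both posts measure within 0.3 mm of their starting places.
- **Other bystanders:** I did not re-measure the bottles, jar, phone or pliers at the end. No move was planned near them, and the wrist force stayed around 1 N at every reading.
- **Disagreement:** The large disc appeared about 2 px lower than predicted in the side view. The recess rim was off the same way by about 1.3 px, so I took most of it as camera calibration error. The rest fits the disc sitting 1 to 2 mm off centre within its 3 mm clearance. I found no sign of tilt.

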